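Fold down the retaining flap and shut the blue service case

TASK

Close the blue service case for transport without gripping or lifting anything, only pushing with the fingers: first push the upright yellow flap over and down until it lies flat across the circuit boards, leaving the lid standing open meanwhile; then push the lid over from behind and press it fully shut. Do not shift the case more than a little, and leave the boards and the things around the case where they are.

Things in the scene. Friction and masses are not known exactly. Their poses are not given: they have to be found in the camera images.
- case: The blue case, about 2.9 kg, loose on the bench; 10 to 25 N sideways would slide it. Tub 170 mm deep (x) by 180 mm wide (y), its rim 60 mm high, open on top. Origin: centre of its underside on the bench; x points from the front (carry handle, 18 mm proud of the front at half height, and flap) to the rear (lid hinge), y to its left side seen from the front, z up. Small parts are packed in it up to 46 mm high; a transformer and a heat sink in the rear half are fixed.
- lid_part (a joint): Angle of the blue lid in rad: 0 fully shut on the rim, about 1.57 standing upright, starts 1.6 to 1.82 (leaning back to the rear), mechanical stop 1.9. The hinge is stiff: the lid stays where it is left, so it must be pushed all the way; 2 to 4 N at its free edge moves it. With the flap up the lid cannot close.
- lid_hinge (a point): Middle of the lid's hinge line, on the rear rim of the case: case frame (85, 0, 60) mm; the line runs along case y. The lid is a shallow shell, 170 mm from hinge line to free edge, 180 mm wide, 16 mm deep from the hinge line's plane (its rim) to its outer face.
- lid_edge (a point): Middle of the lid's free edge on the outer face (the face that looks to the rear when open and upward when shut), 170 mm from the hinge and 16 mm off the rim's plane. Shut it is 76 mm above the bench, upright about 230 mm.
- flap_part (a joint): Angle of the yellow flap in rad: 0 folded flat, lying to the rear over the front half of the case; about 1.57 standing upright; starts 1.42 to 1.66; mechanical stop 1.72. Stiff hinge: it stays where it is left; 1 to 2 N near its free edge moves it.
- flap_hinge (a point): Middle of the flap's hinge line, just inside the front wall of the case: case frame (-73, 0, 48) mm; the line runs along case y. The flap is a plate 75 mm from hinge to free edge, 146 mm wide, 3 mm thick, with a low rib (6 mm thick over all) along its free edge. When flat its upper face is 51 mm above the bench, 9 mm below the rim.
- flap_edge (a point): Middle of the flap's free edge, on the face that is the underside when folded flat (looks to the rear when upright). Upright it is about 123 mm above the bench.
- module_1: Blue circuit board with a green block, 26x50x12 mm, loose in the left front compartment of the case, origin centre of its underside. It stays there.
- module_2: Green circuit board with a blue block, 34x34x12 mm, loose in the right front compartment of the case, origin centre of its underside. It stays there.
- flux_jar: Jar with green lid, 42 mm across, 37 mm high, loose on the bench beside the case's left end, towards the front; origin centre of its underside. Leave alone.
- block_battery: Block battery standing upright, 18x26x49 mm, loose on the bench beside the case's left end, towards the rear; origin centre of its underside. Leave alone.
- tape_electrical: Roll of black tape lying flat, 62 mm across, 19 mm high, loose to the right of the case; origin centre of its underside. Leave alone.
- wick_reel: Orange reel lying flat, 40 mm across, 12 mm high, loose to the right of the case; origin centre of its underside. Leave alone.
Things that resemble listed ones, but are neither listed nor needed, are in the scene too. What is shaped like the module_2 but purple is not meant.

How it is judged:
By the outcome, as a careful person would: the job done as asked, in the order asked, and still so for the second after the job is handed in, with the robot touching nothing.
It also fails if it takes over 61 s, if anything falls off the work surface, if the arm or the gripper's body presses on something with over 40 N, if the wrist force passes 120 N, or if a joint passes its speed limit or range.

ROBOT

A 7-joint arm with a two-finger parallel gripper is mounted at the origin on a cart in front of the work surface, level with it; the furniture and walls round the work are solid. World frame = base frame: x ahead of the robot, y to its left, z up, the work surface at z = 0. Lengths are in m, angles in rad, forces in N, time in s.
With the tool pointing down it reaches from about 0.35 to 0.9 m from the base axis. Payload 8.1 kg.
Tool frame: the origin (TCP) lies midway between the tips of the shut fingers; the grasp point (between the pads) lies pinch_z behind it (pinch_z is the distance from the TCP to the grasp point, in m); z points along the fingers, y is the direction in which the jaws open and shut (so a half turn about z gives the same grasp; the last joint's range is limited). The gripper opens to 92 mm and grips with 3 to 60 N. Pads are 19 mm wide; open, the fingers measure 130 mm over their backs; the gripper's body (75 mm by 190 mm) begins 47 mm behind the grasp point.
Start: joints at [-1.411, 0.434, 0.025, 1.573, -0.012, 1.134, -0.075], TCP at [0.162, 0.604, 0.227] pointing down, gripper open.
Joint ranges: [-2.62, 2.62], [-0.44, 2.09], [-1.27, 1.32], [0.08, 2.57], [-1.32, 4.46], [0.12, 2], [-2.74, 2.74]. Speed limits (rad/s): [2.22, 2.22, 3.01, 3.01, 3.14, 3.14, 3.14].

INTERFACE

Orientations are given as a 3x3 rotation matrix whose columns are the frame's x, y, z axes.
In Python, from workcell import * gives the robot as it stands.
- The arm moves only by the tool drive_tool, never from a script. Its argument "moves" is a list of rows, each a list of 3 entries, a list of its own where there are three numbers: the turn, a rotation vector about the tool's x, y, z in degrees, then the shift along the tool's x, y, z in m, then the opening, from -1 (shut) to 1 (fully open). In form: [[[wx, wy, wz], [x, y, z], jaw], ...]. A call has 1 to 20 rows; each row is the pose to reach, as a shift and turn from the pose commanded when the call began, along the tool's axes at that moment; what a row does not reach only later rows make up. A row lasts 1/10 s, in which the tool goes at most 50 mm and 8.59 degrees, less where a joint would pass 70% of its speed; a pose out of reach is approached as far as the arm can. A call with a gripper value outside its range is refused whole. The fingers move at their own pace and stop on an object; "grip_force" is the grip in N (left out, the last holds). Time passes only in rows, so rows that repeat a pose let the fingers close. It gives the time, the measured TCP pose, the force and the opening at its end, in the units of the state.
- state(): the state, without advancing time (a new reading comes with each control period).
- read_camera(name): name is "scene" or "top" or "wrist"; returns a dict with "pixels" (420x560x3 uint8, red, green, blue), "z_map" (420x560 float32, m along the optical axis (not along the pixel's ray), 0 where there is no reading), "mtx" (3x3 intrinsics, pixels), "k1" (the pictures are not rectified: a ray, as slopes to the right and down, at radius r is drawn at 1 + k1 r^2 times it, then the intrinsics apply), "world_from_camera" (4x4, takes a point from camera to world coordinates); the wrist camera has in their place "tool_from_camera" (4x4, takes a point from camera to tool coordinates, whose origin is the TCP and whose axes are the flange's). Camera axes: x right, y down, z forward; pixel columns grow to the right and rows downward; lengths in m; the calibration is good to about 2 mm. A picture is of the moment at which its call begins: read the wrist's pose just before it.
- hand_in(): hands the job in, once; it reports no verdict.
Trained networks look in a picture, given as the dict that the camera call returned (one of the last four; its "shot" number tells which), for a name from the list of things; names that differ only in an ending like _2 or _b are one class to them, and where a whole thing is asked for, a point or a joint stands for the part that bears it (a point fixed in the world has none). Each returns a list of dicts, best first, with "p" (0 to 1); they miss things now and then, are a little off and sometimes report something else, mostly with a low value. They report only what shows in the picture. A call takes as long as a camera call. They do not tell look-alikes from the thing itself.
- boxes_of(picture, target): "location" ([column, row] in pixels, amid what is visible of it).
- regions_of(picture, target): "region" (420x560 bool, what is visible of it) and "location" ([column, row] in pixels, amid what is visible of it).
- pinpoint(picture, target): "location" ([column, row] in pixels: a listed point, or the origin of a listed thing).
The state is a dict: "time_s": time; "joint_pos": joint angles; "dq": joint speeds; "joint_torque": joint torques, N m; "position": TCP position; "tcp_rot": TCP orientation; "contact_force": force on the tool from outside, world axes, zero at the start; "ft_torque": the same for the moment, N m; "opening": opening from 0.0 (shut) to 1.0 (fully open).
Only numpy, scipy, OpenCV 4.12 (cv2) and the standard library are available. Lean on these libraries where they do the work, as an engineer would, in place of code of your own. Each camera call takes 0.05 s, during which the arm holds its last target. There are 200 camera calls.

## Working session

There is one attempt and no reset: what is moved stays moved. The work goes in short steps, Python scripts to look and compute and a tool call to move; the robot and the scene stay as the last step left them, time stands still between calls to the robot, and variables do not carry over. Pictures are saved under pics/ and viewed, about 8 in all and at most 12, crops included, and the job is handed in when it is done.

Besides the shell and the picture viewer there is one more tool, called as name(argument=value, ...) on one line, values as JSON. drive_tool: Moves the arm, as the interface text tells. Its arguments: {"type":"object","properties":{"moves":{"type":"array"},"grip_force":{"type":"number"}},"required":["moves"]}

```bash
mkdir -p pics; ls; cat > h.py <<'E'
from workcell import *
import numpy as np, cv2
def ray(P,uv):
    K=P["mtx"];d=np.array([(uv[0]-K[0,2])/K[0,0],(uv[1]-K[1,2])/K[1,1]]);s=d.copy()
    for _ in range(20): s=d/(1+P["k1"]*(s@s))
    return np.array([s[0],s[1],1.])
def W(P): 
    return P["world_from_camera"]
def pt(P,uv,r=1):
    u,v=int(round(uv[0])),int(round(uv[1]))
    z=P["z_map"][max(v-r,0):v+r+1,max(u-r,0):u+r+1];z=z[z>0]
    if len(z)==0:return None
    p=ray(P,uv)*np.median(z);return (W(P)@np.r_[p,1])[:3]
def at_z(P,uv,z):
    T=W(P);d=T[:3,:3]@ray(P,uv);return T[:3,3]+d*(z-T[2,3])/d[2]
def cloud(P,mask):
    vs,us=np.nonzero(mask&(P["z_map"]>0))
    return np.array([(W(P)@np.r_[ray(P,(u,v))*P["z_map"][v,u],1])[:3] for u,v in zip(us,vs)])
def save(P,n,s=1): cv2.imwrite(f"pics/{n}.png",cv2.resize(P["pixels"][:,:,::-1],None,fx=s,fy=s))
E
python3 - <<'E'
from h import *
np.set_printoptions(precision=3,suppress=True)
s=state();print(s["time_s"],s["position"],s["tcp_rot"],s["contact_force"])
pics=[]
for n in("scene","top"):
    P=read_camera(n);save(P,n);pics.append(P["pixels"])
    print(n,P["world_from_camera"][:3,3])
    for t in("case","lid_hinge","lid_edge","flap_hinge","flap_edge","module_1","module_2","flux_jar","block_battery","tape_electrical","wick_reel"):
        for d in pinpoint(P,t)[:2]:print(t,round(d["p"],2),np.round(d["location"]),pt(P,d["location"]))
cv2.imwrite("pics/both.png",cv2.resize(np.vstack(pics)[:,:,::-1],(400,600)))
E
```

```text
pics
0.0 [0.162 0.603 0.226] [[-0.966  0.26  -0.   ]
 [ 0.26   0.966 -0.002]
 [-0.    -0.002 -1.   ]] [0.25  1.282 0.023]
scene [0.081 0.364 0.64 ]
case 0.89 [266. 228.] [0.445 0.009 0.107]
lid_hinge 0.74 [239. 194.] [ 0.595 -0.056  0.058]
lid_edge 0.78 [221. 118.] [ 0.892 -0.254  0.045]
flap_hinge 0.8 [289. 231.] [ 0.436 -0.047  0.06 ]
flap_edge 0.88 [288. 204.] [ 0.511 -0.127  0.034]
module_1 0.78 [341. 250.] [ 0.354 -0.123  0.003]
module_1 0.54 [263. 247.] [0.444 0.02  0.062]
module_2 0.78 [341. 250.] [ 0.354 -0.123  0.003]
module_2 0.54 [263. 247.] [0.444 0.02  0.062]
flux_jar 0.79 [236. 270.] [0.457 0.082 0.034]
flux_jar 0.52 [223. 120.] [ 0.636 -0.064  0.227]
block_battery 0.72 [208. 251.] [0.557 0.075 0.002]
tape_electrical 0.89 [323. 207.] [ 0.457 -0.188  0.017]
tape_electrical 0.65 [209. 249.] [0.555 0.073 0.008]
wick_reel 0.5 [300. 196.] [ 0.525 -0.187  0.011]
top [ 0.303 -0.095  1.146]
case 0.76 [283. 207.] [ 0.506 -0.06   0.01 ]
case 0.33 [350. 228.] [ 0.462 -0.207  0.001]
lid_hinge 0.77 [281. 159.] [ 0.601 -0.057  0.063]
lid_edge 0.88 [282. 115.] [ 0.639 -0.063  0.225]
flap_hinge 0.6 [278. 236.] [ 0.436 -0.052  0.057]
flap_edge 0.77 [279. 230.] [ 0.44  -0.056  0.12 ]
module_1 0.75 [304. 225.] [ 0.466 -0.106  0.012]
module_1 0.7 [317. 274.] [ 0.361 -0.135  0.009]
module_2 0.75 [304. 225.] [ 0.466 -0.106  0.012]
module_2 0.7 [317. 274.] [ 0.361 -0.135  0.009]
flux_jar 0.87 [221. 219.] [0.474 0.071 0.036]
block_battery 0.65 [281. 114.] [ 0.721 -0.053  0.003]
block_battery 0.57 [228. 182.] [0.557 0.06  0.026]
tape_electrical 0.58 [350. 228.] [ 0.463 -0.208  0.001]
wick_reel 0.56 [348. 194.] [ 0.536 -0.204  0.013]
```

View pics/both.png

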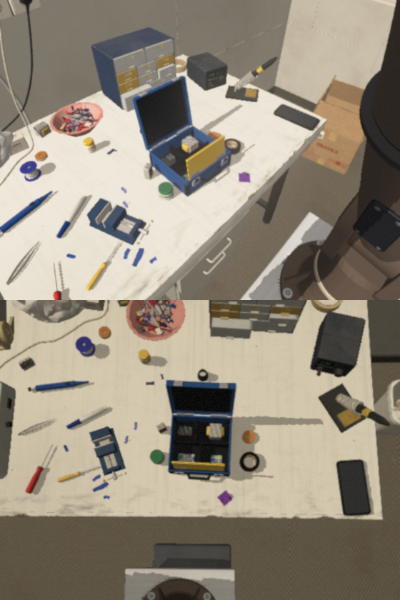

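```bash
python3 - <<'E'
from h import *
np.set_printoptions(precision=4,suppress=True)
P=read_camera("top")
print([ (d["p"],cv2.minAreaRect(np.argwhere(d["region"]).astype(np.float32))) for d in regions_of(P,"lid_part")[:1]])
for t in("lid_part","flap_part"):
    m=regions_of(P,t)[0]["region"];c=cloud(P,m)
    print(t,len(c),np.percentile(c,[2,50,98],axis=0))
# case yaw: plane of the upper half region: fit lid points
m=regions_of(P,"lid_part")[0]["region"];c=cloud(P,m);c=c[c[:,2]>.08]
q=c.mean(0);n=np.linalg.svd(c-q)[2][2];print("lid plane",q,n)
for t in ("lid_edge","flap_edge"):
  print(t)
m=regions_of(P,"flap_part")[0]["region"];c=cloud(P,m);c=c[c[:,2]>.11];q=c.mean(0);print("flap top dir",len(c),q,np.linalg.svd(c-q)[2][0],c.min(0),c.max(0))
S=read_camera("scene");cv2.imwrite("pics/crop.png",cv2.resize(S["pixels"][90:300,160:370,::-1],None,fx=2.8,fy=2.8))
m=regions_of(S,"flap_part")[0]["region"];c=cloud(S,m);q=c.mean(0);print("flap plane",q,np.linalg.svd(c-q)[2][2],c.min(0),c.max(0))
E
```

```text
[(0.92, ((137.30828857421875, 280.1863098144531), (98.25855255126953, 46.82044219970703), 87.45519256591797))]
lid_part 4057 [[ 0.6014 -0.146   0.0616]
 [ 0.6214 -0.0606  0.1548]
 [ 0.6378  0.0261  0.231 ]]
flap_part 173 [[ 0.4594 -0.1177  0.0084]
 [ 0.4723 -0.1025  0.0135]
 [ 0.4839 -0.0872  0.0219]]
lid plane [ 0.6224 -0.0606  0.1646] [-0.9875  0.0424  0.1521]
lid_edge
flap_edge<stdin>:13: RuntimeWarning: Mean of empty slice.
  ret = um.true_divide(
Traceback (most recent call last):
ValueError: zero-size array to reduction operation minimum which has no identity
```

The scene picture shows the case with lid open at about (165,130)–(205,175) and the flap's yellow plate facing the robot. A purple lookalike board lies on the bench at (225,497), and a black round thing stands behind the lid at (203,375). Next is one close crop from each camera.

```bash
python3 - <<'E'
from h import *
import workcell
np.set_printoptions(precision=4,suppress=True)
print("pinch_z",getattr(workcell,"pinch_z",None),[k for k in dir(workcell) if k[0]!='_'])
T=read_camera("top");S=read_camera("scene")
cr=lambda P,a,b,c,d:cv2.resize(P["pixels"][a:b,c:d,::-1],(400,400))
cv2.imwrite("pics/crop.png",np.hstack([cr(S,90,300,160,370),cr(T,80,270,190,380)]))
for P in(S,T):
    h=cv2.cvtColor(P["pixels"],cv2.COLOR_RGB2HSV);c=cloud(P,cv2.inRange(h,(18,130,90),(35,255,255))>0)
    c=c[(abs(c[:,0]-.45)<.05)&(abs(c[:,1]+.05)<.1)&(c[:,2]>.05)&(c[:,2]<.14)]
    q=c.mean(0);V=np.linalg.svd(c-q)[2];print("flap",len(c),q,V[0],V[2],c.min(0),c.max(0))
# what stands behind the lid
m=np.zeros((420,560),bool);m[60:260,200:360]=1;c=cloud(T,m)
for lo,hi in((.66,.70),(.70,.74),(.74,.80),(.80,.9)):
    k=c[(c[:,0]>lo)&(c[:,0]<hi)&(c[:,2]<.6)];print(lo,hi,len(k),k[:,2].max() if len(k) else 0, k[k[:,2].argmax()] if len(k) else 0)
k=c[(c[:,0]>.66)&(c[:,0]<.8)&(c[:,2]>.01)&(abs(c[:,1]+.06)<.1)];print(len(k),k.min(0),k.max(0)) if len(k) else 0
E
```

```text
pinch_z 0.0188 ['IKError', 'boxes_of', 'hand_in', 'pinch_z', 'pinpoint', 'read_camera', 'regions_of', 'state']
flap 1367 [ 0.4408 -0.0452  0.0936] [-0.0463 -0.9989 -0.0097] [ 0.9927 -0.0449 -0.112 ] [ 0.4337 -0.1216  0.0537] [0.4498 0.023  0.1244]
flap 645 [ 0.4403 -0.0527  0.099 ] [0.0455 0.9989 0.0065] [-0.9922  0.0445  0.1163] [ 0.4323 -0.1241  0.0521] [0.4491 0.0199 0.129 ]
0.66 0.7 1119 0.04680333638687095 [0.6985 0.0914 0.0468]
0.7 0.74 1777 0.04363728194812988 [0.702  0.0986 0.0436]
0.74 0.8 3997 0.04781729516821387 [0.7954 0.121  0.0478]
0.8 0.9 3491 0.04853813177469557 [0.8092 0.1236 0.0485]
163 [ 0.7225 -0.0742  0.01  ] [ 0.7531 -0.0424  0.0339]
```

View pics/crop.png

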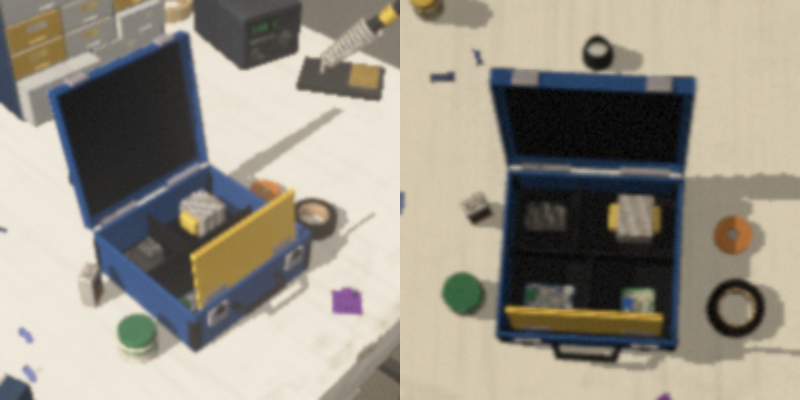

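The crop (scene left, top right) shows the open blue case. The yellow flap stands at (245,245) left and (585,320) right. Boards are behind it at (548,295) and (638,300). The lid stands behind, with a low black roll (34 mm high, x≈0.72–0.75) behind it. Look-alikes: the small blue box on the bench (left part of the scene view) isn't the case, and the purple board at (347,300) isn't module_2. Flap angle is about 1.46, lid about 1.72, case yaw −2.5°. First I move to the front of the flap with the fingers shut.

drive_tool(moves=[[[0,0,-12.6],[-0.395,-0.572,0],-1],[[0,0,-12.6],[-0.395,-0.572,0],-1],[[0,0,-12.6],[-0.395,-0.572,0],-1],[[0,0,-12.6],[-0.395,-0.572,0],-1],[[0,0,-12.6],[-0.395,-0.572,0],-1],[[0,0,-12.6],[-0.395,-0.572,0],-1],[[0,0,-12.6],[-0.395,-0.572,0],-1],[[0,0,-12.6],[-0.395,-0.572,0],-1],[[0,0,-12.6],[-0.395,-0.572,0],-1],[[0,0,-12.6],[-0.395,-0.572,0],-1],[[0,0,-12.6],[-0.395,-0.572,0],-1],[[0,0,-12.6],[-0.395,-0.572,0],-1],[[0,0,-12.6],[-0.395,-0.572,0],-1],[[0,0,-12.6],[-0.395,-0.572,0],-1],[[0,0,-12.6],[-0.395,-0.572,0],-1],[[0,0,-12.6],[-0.395,-0.572,0],-1],[[0,0,-12.6],[-0.395,-0.572,0],-1],[[0,0,-12.6],[-0.395,-0.572,0],-1],[[0,0,-12.6],[-0.395,-0.572,0],-1],[[0,0,-12.6],[-0.395,-0.572,0],-1]])

```text
time_s: 3.6
position: [0.3951, -0.0508, 0.2267]
tcp_rot: [[-0.999, 0.042, 0.0], [0.042, 0.999, 0.0], [-0.0, 0.0, -1.0]]
contact_force: [-0.1, -0.0, 0.7]
opening: 0.004
```

drive_tool(moves=[[[0,0,0],[0,0,0.05],-1],[[0,0,0],[0,0,0.1],-1],[[0,0,0],[0,0,0.124],-1],[[0,0,0],[0,0,0.124],-1],[[0,0,0],[-0.02,0,0.124],-1],[[0,0,0],[-0.03,0,0.124],-1],[[0,0,0],[-0.038,0,0.124],-1],[[0,0,0],[-0.044,0,0.125],-1],[[0,0,0],[-0.049,0,0.126],-1],[[0,0,0],[-0.054,0,0.128],-1],[[0,0,0],[-0.059,0,0.13],-1],[[0,0,0],[-0.064,0,0.134],-1],[[0,0,0],[-0.068,0,0.137],-1],[[0,0,0],[-0.068,0,0.137],-1]])

```text
time_s: 5.0
position: [0.4635, -0.0544, 0.0892]
tcp_rot: [[-0.999, 0.043, -0.0], [0.043, 0.999, -0.0], [0.0, -0.0, -1.0]]
contact_force: [0.5, -0.3, 0.1]
opening: 0.002
```

```bash
python3 - <<'E'
from h import *
T=read_camera("top");S=read_camera("scene")
cr=lambda P,a,b,c,d:cv2.resize(P["pixels"][a:b,c:d,::-1],(400,400))
cv2.imwrite("pics/c2.png",np.hstack([cr(S,90,300,160,370),cr(T,80,270,190,380)]))
E
```

```text
(no output)
```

View pics/c2.png

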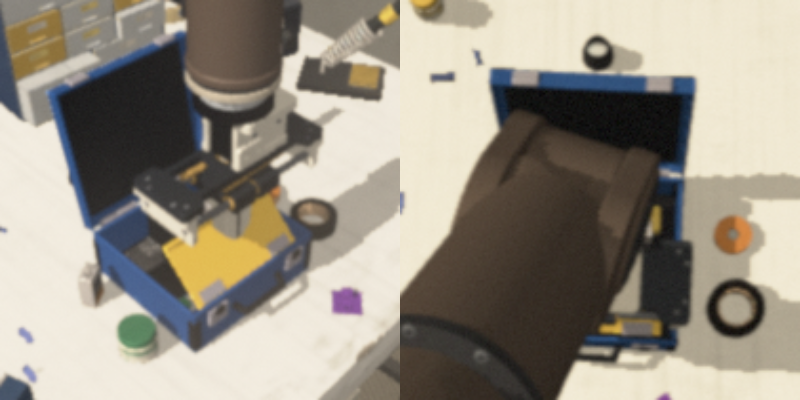

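The flap (scene panel, about (235,255)) is tipping rearward under the fingers; the lid and case look unmoved. I'll carry on down.

drive_tool(moves=[[[0,0,0],[-0.004,0,0.004],-1],[[0,0,0],[-0.008,0,0.008],-1],[[0,0,0],[-0.011,0,0.013],-1],[[0,0,0],[-0.014,0,0.018],-1],[[0,0,0],[-0.016,0,0.023],-1],[[0,0,0],[-0.018,0,0.028],-1],[[0,0,0],[-0.019,0,0.033],-1],[[0,0,0],[-0.019,0,0.037],-1],[[0,0,0],[-0.019,0,0.039],-1],[[0,0,0],[-0.019,0,0.04],-1],[[0,0,0],[-0.019,0,0.04],-1]])

```text
time_s: 6.2
position: [0.4826, -0.0552, 0.0509]
tcp_rot: [[-0.999, 0.043, 0.001], [0.043, 0.999, 0.001], [-0.001, 0.001, -1.0]]
contact_force: [-5.2, 1.0, 21.1]
opening: 0.006
```

Tip stopped at z=0.051 with 21 N, so the flap is flat. I'll lift clear and check.

drive_tool(moves=[[[0,0,0],[0,0,-0.03],-1],[[0,0,0],[0.02,0,-0.08],-1],[[0,0,0],[0.04,0,-0.13],-1],[[0,0,0],[0.06,0,-0.18],-1],[[0,0,0],[0.06,0,-0.23],-1],[[0,0,0],[0.06,0,-0.28],-1],[[0,0,0],[0.06,0,-0.28],-1],[[0,0,0],[0.06,0,-0.28],-1],[[0,0,0],[0.06,0,-0.28],-1]])

```text
time_s: 7.1
position: [0.4216, -0.0525, 0.3286]
tcp_rot: [[-0.999, 0.043, -0.001], [0.043, 0.999, 0.0], [0.001, 0.0, -1.0]]
contact_force: [0.7, 0.5, -0.7]
opening: 0.009
```

```bash
python3 - <<'E'
from h import *
np.set_printoptions(precision=4,suppress=True)
T=read_camera("top");S=read_camera("scene")
cr=lambda P,a,b,c,d:cv2.resize(P["pixels"][a:b,c:d,::-1],(400,400))
cv2.imwrite("pics/c3.png",np.hstack([cr(S,90,300,160,370),cr(T,80,270,190,380)]))
h=cv2.cvtColor(S["pixels"],cv2.COLOR_RGB2HSV);c=cloud(S,cv2.inRange(h,(18,130,90),(35,255,255))>0)
c=c[(abs(c[:,0]-.48)<.055)&(abs(c[:,1]+.05)<.08)&(c[:,2]<.14)]
q=c.mean(0);V=np.linalg.svd(c-q)[2];print("flap",len(c),q,V[2],c.min(0),c.max(0))
c=cloud(S,regions_of(S,"lid_part")[0]["region"]);c=c[(c[:,2]>.08)&(c[:,0]>.57)&(c[:,0]<.66)];q=c.mean(0);V=np.linalg.svd(c-q)[2];print("lid",len(c),q,V[2],c.min(0),c.max(0))
E
```

```text
flap 1623 [ 0.4789 -0.0484  0.0505] [-0.0069 -0.0044 -1.    ] [ 0.4361 -0.1263  0.0099] [0.5345 0.0212 0.0554]
lid 4915 [ 0.6222 -0.0556  0.1589] [-0.986   0.0403  0.1618] [ 0.5949 -0.1507  0.08  ] [0.6436 0.0314 0.2331]
```

View pics/c3.png

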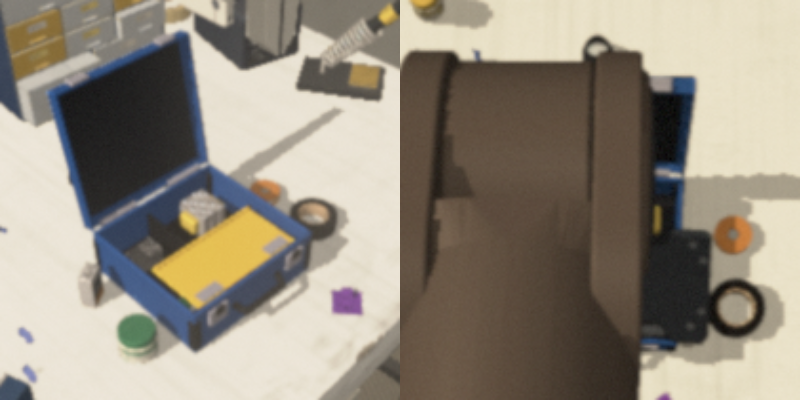

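Picture: the flap lies flat (scene panel about (225,258), fitted at z 0.0505 and level), with the lid still standing at 1.73. Nothing else has moved. Next I go over the lid and down behind it.

drive_tool(moves=[[[0,0,0],[-0.05,0,0],-1],[[0,0,0],[-0.1,0,0],-1],[[0,0,0],[-0.15,0,0],-1],[[0,0,0],[-0.2,0,0],-1],[[0,0,0],[-0.25,0,0],-1],[[0,0,0],[-0.265,0,0],-1],[[0,0,0],[-0.265,0,0],-1],[[0,0,0],[-0.265,0,0],-1],[[0,0,0],[-0.265,0,0.04],-1],[[0,0,0],[-0.265,0,0.08],-1],[[0,0,0],[-0.265,0,0.12],-1],[[0,0,0],[-0.265,0,0.134],-1],[[0,0,0],[-0.265,0,0.134],-1],[[0,0,0],[-0.265,0,0.134],-1]])

```text
time_s: 8.65
position: [0.6874, -0.0643, 0.1978]
tcp_rot: [[-0.999, 0.043, 0.002], [0.043, 0.999, -0.0], [-0.002, -0.0, -1.0]]
contact_force: [0.6, 0.1, 0.1]
opening: 0.005
```

drive_tool(moves=[[[0,0,0],[0.02,0,0],-1],[[0,0,0],[0.032,0,0],-1],[[0,0,0],[0.042,0,0],-1],[[0,0,0],[0.052,0,-0.001],-1],[[0,0,0],[0.064,0,-0.002],-1],[[0,0,0],[0.076,0,-0.002],-1],[[0,0,0],[0.088,0,-0.002],-1],[[0,0,0],[0.102,0,0],-1],[[0,0,0],[0.116,0,0.002],-1],[[0,0,0],[0.129,0,0.006],-1],[[0,0,0],[0.142,0,0.012],-1],[[0,0,0],[0.142,0,0.012],-1]])

```text
time_s: 9.85
position: [0.5438, -0.0578, 0.1842]
tcp_rot: [[-0.999, 0.043, -0.0], [0.043, 0.999, 0.001], [0.0, 0.001, -1.0]]
contact_force: [-1.7, -0.3, -0.5]
opening: 0.004
```

```bash
python3 - <<'E'
from h import *
S=read_camera("scene")
cv2.imwrite("pics/c4.png",cv2.resize(S["pixels"][60:300,140:380,::-1],(500,500)))
E
```

```text
(no output)
```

View pics/c4.png

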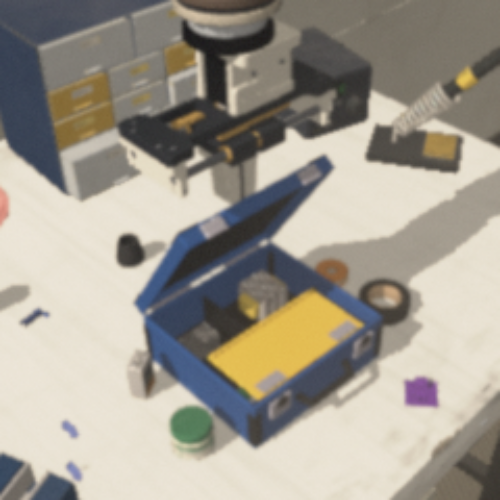

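The lid (edge at (265,195)) is coming over under the fingers; the flap is still flat. I'll finish the arc and press.

drive_tool(moves=[[[0,0,0],[0.012,0,0.006],-1],[[0,0,0],[0.024,0,0.0135],-1],[[0,0,0],[0.034,0,0.023],-1],[[0,0,0],[0.0445,0,0.033],-1],[[0,0,0],[0.053,0,0.044],-1],[[0,0,0],[0.061,0,0.056],-1],[[0,0,0],[0.067,0,0.069],-1],[[0,0,0],[0.072,0,0.0815],-1],[[0,0,0],[0.075,0,0.092],-1],[[0,0,0],[0.077,0,0.1],-1],[[0,0,0],[0.078,0,0.107],-1],[[0,0,0],[0.078,0,0.111],-1],[[0,0,0],[0.078,0,0.113],-1],[[0,0,0],[0.078,0,0.113],-1]])

```text
time_s: 11.3
position: [0.4681, -0.0546, 0.0751]
tcp_rot: [[-0.999, 0.044, 0.002], [0.044, 0.999, 0.005], [-0.002, 0.005, -1.0]]
contact_force: [-23.4, 5.5, 90.2]
opening: 0.0
```

It's shut (tip at z 0.075), but the press was firmer than intended at 90 N. Lifting straight off and checking.

drive_tool(moves=[[[0,0,0],[0,0,-0.03],-1],[[0,0,0],[0,0,-0.08],-1],[[0,0,0],[0.02,0,-0.13],-1],[[0,0,0],[0.04,0,-0.18],-1],[[0,0,0],[0.06,0,-0.22],-1],[[0,0,0],[0.06,0,-0.25],-1],[[0,0,0],[0.06,0,-0.25],-1],[[0,0,0],[0.06,0,-0.25],-1]])

```text
time_s: 12.1
position: [0.4075, -0.0518, 0.3211]
tcp_rot: [[-0.999, 0.043, 0.002], [0.043, 0.999, 0.001], [-0.002, 0.001, -1.0]]
contact_force: [0.7, -0.8, -0.8]
opening: 0.003
```

```bash
python3 - <<'E'
from h import *
np.set_printoptions(precision=4,suppress=True)
S=read_camera("scene")
cv2.imwrite("pics/c5.png",cv2.resize(S["pixels"][60:300,140:380,::-1],(500,500)))
c=cloud(S,regions_of(S,"lid_part")[0]["region"]);k=c[(c[:,2]>.066)&(c[:,2]<.11)];q=np.median(k,0);print(len(k),q,np.linalg.svd(k-k.mean(0))[2][2],np.percentile(k,[1,99],axis=0))
for t in("lid_hinge","lid_edge","flux_jar","block_battery","tape_electrical","wick_reel"):
    for d in pinpoint(S,t)[:1]:print(t,d["p"],d["location"],pt(S,d["location"]))
E
```

```text
5104 [ 0.4999 -0.0439  0.0756] [-0.0055  0.0026  1.    ] [[ 0.4231 -0.1408  0.0672]
 [ 0.5924  0.0374  0.0783]]
lid_hinge 0.98 [239.6, 194.5] [ 0.5786 -0.0428  0.0741]
lid_edge 0.77 [294.6, 229.1] [ 0.4264 -0.0521  0.0691]
flux_jar 0.77 [233.1, 273.9] [0.46   0.0873 0.0241]
block_battery 0.7 [207.3, 245.6] [0.5577 0.0729 0.0178]
tape_electrical 0.68 [322.9, 211.5] [ 0.4476 -0.176   0.0176]
wick_reel 0.43 [299.3, 194.0] [ 0.4849 -0.1327  0.0756]
```

View pics/c5.png

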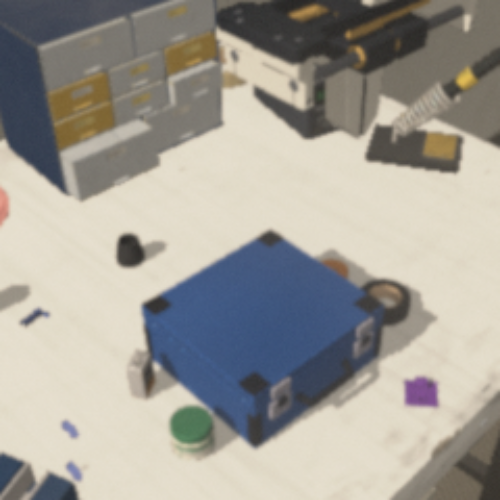

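The lid is shut and level (height 0.0756), and the case and its neighbours sit at the same pixels as before: jar (190,425), battery (140,372), tape (385,298). Handing in.

```bash
python3 -c "
from workcell import *
print(hand_in())"
```

```text
the job is handed in; nothing more can be done
None
```

The case is closed and the job was handed in at about 12 s. I used shut fingers only, pushing the flap down flat first, then pushing the lid over from behind and pressing it shut.

- **Flap:** it lay level with its upper face at about 50.5 mm (51 mm expected). The lid was still standing at about 1.73 rad at that point.
- **Lid:** it is level with its top at about 75.6 mm (76 mm expected when shut), and the arm is clear of everything.
- **Surroundings:** the case, jar, battery and tape look unmoved in the pictures. The networks' readings for the jar, battery and tape agree with the first ones to within about 2 cm. The wick reel's last reading had low confidence and landed on the lid, so it's unusable; the picture shows the reel only partly, behind the case, about where it was.
- **Boards:** I did not check them again once the flap covered them.
- **Press force:** the final press peaked at about 90 N at the wrist, firmer than I intended but under the 120 N limit. It also pushed about 23 N sideways, but the case did not visibly shift.

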